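# Set the dollhouse miniatures on their display mounts

### The job

Put each of the four dollhouse miniatures on the grey display mount whose inlaid patch matches it in colour and shape: the blue chaise on the blue oblong, the black stove on the black circle, the cream cat on the cream square and the brown sideboard on the brown oblong. Each must stand upright, centred on its patch with its base lined up with the patch and inside its edges (either end may face either way). They are delicate: lower them gently rather than dropping them, never tip one over, and leave all four standing still and let go.

Things in the scene. Friction and masses are not known exactly. Their poses are not given: they have to be found in the camera images.
- chaise: Loose dollhouse chaise longue, blue cushion on a brown frame with 10 mm legs; 92 mm along x, 38 mm along y; cushion top at 38 mm; raised blue headrest at x = +22 to +46 mm, up to 58 mm. Origin: centre of underside, z up. Flat sides 38 mm apart along y from z = 10 to 38 mm: grip across y at the middle, z about 30 mm. About 90 g.
- stove: Loose dollhouse stove, a black upright drum with a thin flue: foot 44 mm in diameter, drum 40 mm from z = 8 to 54 mm, rim 44 mm at z = 56 to 60, flue 16 mm, up to 82 mm. Origin: centre of underside, z up. Grip the drum from any side, z about 40 mm. About 150 g.
- cat: Loose cream sitting-cat figurine on a square base 44 x 44 x 6 mm (edges along x and y); body round, 32 mm in diameter from z = 6 to 42 mm, round head 28 mm, ears up to 74 mm. Origin: centre of underside, z up. Grip the body from any side at z about 34 mm, above the base. About 80 g.
- sideboard: Loose dollhouse sideboard, dark brown cabinet 76 mm along x, 36 mm along y, 34 mm high; on it an upper cupboard 56 mm along x, same 36 mm along y, up to 64 mm; pale panes on the -y face. Origin: centre of underside, z up. Flat faces 36 mm apart along y over the whole height: grip across y at the middle, z about 45 mm. About 130 g.
- mount_blue: Fixed grey display mount, 6 mm thick, flat on the table, with a flush coloured patch in its middle. Origin: centre of underside (top face at z = 6 mm), z up. Board 124 mm along x, 70 mm along y; blue oblong patch 104 mm along x, 50 mm along y: place of the chaise, either way round.
- mount_black: Fixed grey display mount, 6 mm thick, flat on the table, with a flush coloured patch in its middle. Origin: centre of underside (top face at z = 6 mm), z up. Board 80 x 80 mm; black round patch 56 mm in diameter: place of the stove, turned any way.
- mount_cream: Fixed grey display mount, 6 mm thick, flat on the table, with a flush coloured patch in its middle. Origin: centre of underside (top face at z = 6 mm), z up. Board 80 x 80 mm; cream square patch 56 x 56 mm, edges along x and y: place of the cat, its base square with the patch, any of the four ways round.
- mount_brown: Fixed grey display mount, 6 mm thick, flat on the table, with a flush coloured patch in its middle. Origin: centre of underside (top face at z = 6 mm), z up. Board 108 mm along x, 68 mm along y; dark brown oblong patch 88 mm along x, 48 mm along y: place of the sideboard, either way round.
There are look-alikes about, which are no part of the job. What is shaped like the mount_blue but pink or red is not meant.

How it is judged:
By the outcome, as a careful person would: the job done as asked, in the order asked, and still so for the second after the job is handed in, with the robot touching nothing.
It also fails if it takes over 120 s, if anything falls off the work surface, if the arm or the gripper's body presses on something with over 40 N, if the wrist force passes 120 N, or if a joint passes its speed limit or range.

### The arm

A 7-joint arm with a two-finger parallel gripper is mounted at the origin on the work surface. World frame = base frame: x ahead of the robot, y to its left, z up, the work surface at z = 0. Lengths are in m, angles in rad, forces in N, time in s.
With the tool pointing down it reaches from about 0.4 to 0.85 m from the base axis. Payload 10.4 kg.
Tool frame: the origin (TCP) lies at the very end of the fingers, on their centre line; the grasp point (between the pads) lies 19 mm behind it (grip_point_offset is the distance from the TCP to the grasp point, in m); z points along the fingers, y is the line along which they close (so a half turn about z gives the same grasp; the last joint's range is limited). The gripper opens to 87 mm and grips with 3 to 60 N. Pads are 19 mm wide; open, the fingers measure 117 mm over their backs; the gripper's body (75 mm by 190 mm) begins 51 mm behind the grasp point.
Start: joints at [-1.167, 0.332, -0.065, 1.46, 0.022, 1.35, -0.088], TCP at [0.259, 0.569, 0.223] pointing down, gripper open.
Joint ranges: [-2.6, 2.6], [-0.5, 2.12], [-1.47, 1.34], [0.16, 2.42], [-1.27, 4.41], [0.06, 2.06], [-2.6, 2.6]. Speed limits (rad/s): [2.22, 2.22, 2.79, 2.79, 3.14, 3.14, 3.14].

### API

Orientations are given as a unit quaternion [x, y, z, w].
In Python, from bench import * gives the robot as it stands.
- The arm moves only by the tool play_rows, never from a script. Its argument "increments" is text: rows parted by semicolons, each of 7 numbers parted by spaces: the turn, a rotation vector about the tool's x, y, z in rad, then the shift along the tool's x, y, z in m, then the opening, from 0 (shut) to 1 (fully open). A call has 1 to 8 rows; each row is the pose to reach, as a shift and turn from the pose commanded when the call began, along the tool's axes at that moment; what a row does not reach only later rows make up. A row lasts 1/10 s, in which the tool goes at most 50 mm and 8.59 degrees, less where a joint would pass 70% of its speed; a pose out of reach is approached as far as the arm can. A call with a gripper value outside its range is refused whole. The fingers move at their own pace and stop on an object; "grip_force" is the grip in N (left out, the last holds). Time passes only in rows, so rows that repeat a pose let the fingers close. It gives the time, the measured TCP pose, the force, the opening and the grip force at its end, in the units of the state.
- read_state(): the state, without advancing time (a new reading comes with each control period).
- camera(name): name is "side" or "top"; returns a dict with "color" (420x560x3 uint8, red, green, blue), "fx", "fy", "cx", "cy" (pixels), "camera_from_world" (4x4, takes a point from world to camera coordinates). Camera axes: x right, y down, z forward; pixel columns grow to the right and rows downward; lengths in m; the calibration is good to about 2 mm. A picture is of the moment at which its call begins. There is no depth.
- close_job(): hands the job in; it is judged then, once.
The state is a dict: "time": time; "joint_positions": joint angles; "joint_vel": joint speeds; "joint_torque": joint torques, N m; "ee_pos": TCP position; "eef_rot": TCP orientation; "ft_force": force on the tool from outside, world axes, zero at the start; "torque": the same for the moment, N m; "width": finger opening in m; "grip_force": force on a finger pad.
Only numpy, scipy, OpenCV 4.12 (cv2) and the standard library are available. Lean on these libraries where they do the work, as an engineer would, in place of code of your own. Each camera call takes 0.05 s, during which the arm holds its last target. There are 200 camera calls.

## Working session

There is one attempt and no reset: what is moved stays moved. The work goes in short steps, Python scripts to look and compute and a tool call to move; the robot and the scene stay as the last step left them, time stands still between calls to the robot, and variables do not carry over. Pictures are saved under pics/ and viewed, at most 14 in all, crops included, and the job is handed in when it is done.

Besides the shell and the picture viewer there is one more tool, called after ">>>" by a JSON object that holds its "api" and its "payload", one argument or row to a line. play_rows: Moves the arm, as the interface text tells. Its arguments: {"type":"object","properties":{"increments":{"type":"string"},"grip_force":{"type":"number"}},"required":["increments"]}

```bash
ls; mkdir -p pics
python3 - <<'E'
from bench import *
import cv2
for n in("top","side"):
    c=camera(n); cv2.imwrite(f"pics/{n}0.png",cv2.resize(c["color"][:,:,::-1],(800,600),interpolation=cv2.INTER_CUBIC)); print(n,c["fx"],c["fy"],c["cx"],c["cy"],c["camera_from_world"].round(4).tolist() if hasattr(c["camera_from_world"],'round') else c["camera_from_world"])
print(read_state())
E
```

```text
pics
top 449.2602283113951 449.2602283113951 282.68910084395316 215.70066305362215 [[-0.0262, -0.9997, -0.0028, 0.0888], [-0.979, 0.0262, -0.2021, 0.4624], [0.2021, -0.0026, -0.9794, 0.9917], [0.0, 0.0, 0.0, 1.0]]
side 471.66678207310576 471.66678207310576 273.16472648619464 214.59451354863342 [[0.8008, -0.5988, 0.0108, -0.3544], [-0.3756, -0.5162, -0.7697, 0.2695], [0.4665, 0.6124, -0.6383, 0.88], [0.0, 0.0, 0.0, 1.0]]
{'time': 0.1, 'joint_positions': array([-1.1666099 ,  0.33281931, -0.06472449,  1.46085556,  0.0216201 ,
        1.34989801, -0.08847953]), 'joint_vel': array([-0.00038838, -0.00180802, -0.00115381, -0.0010787 , -0.00101262,
       -0.00077811, -0.00031523]), 'joint_torque': array([ 1.53977166e-03, -6.24545717e+01,  2.49230635e-02, -3.90714312e+01,
       -6.14569592e-02,  3.67059745e-02,  3.92703350e-05]), 'ee_pos': array([0.25856994, 0.56862442, 0.22182778]), 'eef_rot': array([ 2.11744470e-01,  9.77324852e-01, -6.33777527e-04, -1.01882831e-04]), 'ft_force': array([-0.57629224, -0.3134843 ,  0.69157501]), 'torque': array([ 0.00071417, -0.04030803,  0.01611454]), 'grip_force': 0.0, 'width': 0.08693601111702648}
```

View pics/top0.png

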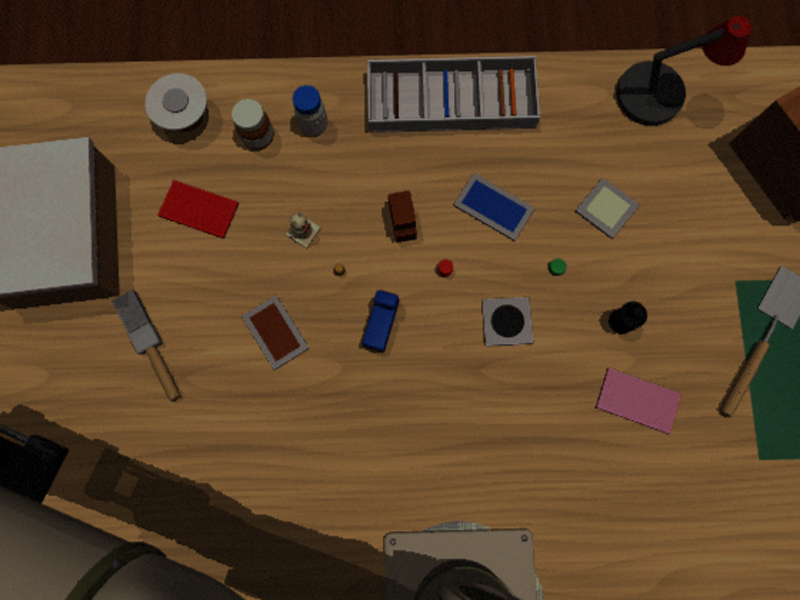

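View pics/side0.png

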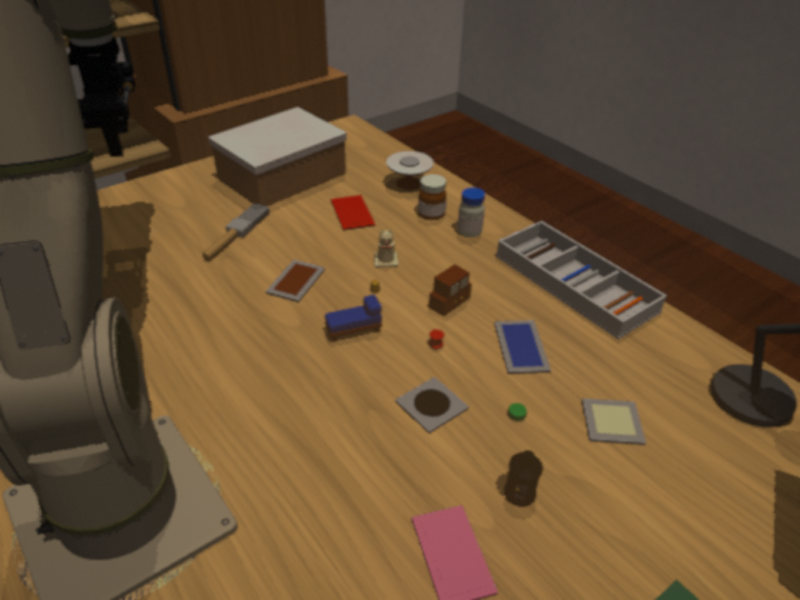

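The top view (800x600) shows these. For each, I list what it could be confused with:
- Chaise: (380,321). The blue-capped jar at (308,105) is the only other blue thing.
- Stove: (628,318). The black lamp foot at (651,93) and the black patch at (508,321) are not it.
- Cat: (303,229). The white-lidded jar at (251,122) and the dish at (177,103) are not it.
- Sideboard: (402,216). The brown block at (775,150) is not it.
- Mounts: blue (493,207), black (508,321), cream (607,208), brown (275,332). The red (199,209) and pink (638,401) boards are not wanted.

Next is one close crop to check.

Run:
```python
from bench import *
import cv2,numpy as np
ims={n:camera(n)["color"][:,:,::-1] for n in("top","side")}
np.savez("ims0.npz",**ims)
P=[("top",266,225),("top",281,151),("top",212,160),("top",440,222),("side",248,222),("side",315,202),("side",270,174),("side",366,335)]
t=[cv2.resize(ims[n][y-25:y+25,x-25:x+25],(200,200),interpolation=cv2.INTER_NEAREST) for n,x,y in P]
m=np.vstack([np.hstack(t[:4]),np.hstack(t[4:])])
cv2.imwrite("pics/crop0.png",np.clip(m*1.6,0,255).astype(np.uint8))
```

```text
(no output)
```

View pics/crop0.png

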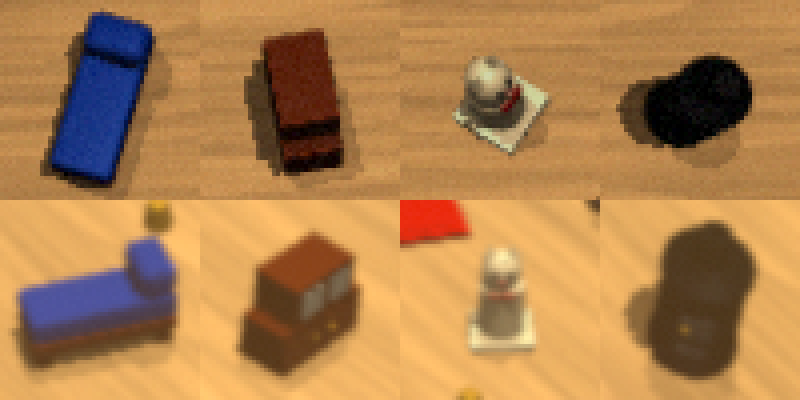

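The crop confirms the choices: a blue chaise, brown sideboard with panes, cream cat on its base, and black stove, all standing upright. I'll fit models to colour masks next.

Run:
```python
import numpy as np
d=np.load("ims0.npz")
S={"top":dict(chaise=(266,228),sbtop=(280,148),sblow=(281,164),catbase=(221,163),cathead=(211,155),stove=(440,222),stovesh=(430,227),wood=(300,200),sbsh=(272,155),bluep=(345,145),brownp=(192,232),creamp=(425,145),blackp=(355,224),grey=(341,224),green=(390,187)),
"side":dict(chaise=(245,224),chleg=(245,232),sb=(316,192),sblow=(305,207),pane=(318,194),catbase=(270,185),catbody=(270,174),stove=(366,335),stovesh=(355,330),wood=(300,260),bluep=(365,242),brownp=(207,196),creamp=(429,294),blackp=(302,282),grey=(302,296))}
for n in S:
  for k,(x,y) in S[n].items(): print(n,k,d[n][y-1:y+2,x-1:x+2].reshape(-1,3).mean(0).round()[::-1])
```

```text
top chaise [17. 34. 84.]
top sbtop [57. 21.  8.]
top sblow [42. 14.  4.]
top catbase [96. 80. 56.]
top cathead [117. 102.  74.]
top stove [4. 3. 4.]
top stovesh [2. 2. 2.]
top wood [117.  84.  47.]
top sbsh [50. 35. 20.]
top bluep [14. 30. 79.]
top brownp [57. 20.  6.]
top creamp [129. 132.  98.]
top blackp [12. 11. 11.]
top grey [103.  97.  93.]
top green [25. 86. 37.]
side chaise [50. 51. 93.]
side chleg [62. 39. 21.]
side sb [87. 43. 17.]
side sblow [75. 41. 18.]
side pane [87. 43. 17.]
side catbase [127. 107.  76.]
side catbody [80. 59. 39.]
side stove [51. 37. 21.]
side stovesh [98. 73. 41.]
side wood [152. 114.  64.]
side bluep [49. 53. 99.]
side brownp [89. 44. 19.]
side creamp [163. 153. 110.]
side blackp [52. 38. 23.]
side grey [121. 111. 100.]
```

```bash
cat > fit.py <<'E'
import numpy as np,cv2
from scipy.optimize import minimize
U=6
def box(cx,cy,lx,ly,z0,z1): return np.array([[cx+a*lx/2,cy+b*ly/2,z] for a in(-1,1) for b in(-1,1) for z in(z0,z1)])/1e3
def cyl(d,z0,z1):
    t=np.arange(24)*np.pi/12; return np.array([[d/2*np.cos(a),d/2*np.sin(a),z] for a in t for z in(z0,z1)])/1e3
M={"chaise":("blue",[box(0,0,92,38,20,38),box(34,0,24,38,20,58)]),
"stove":("black",[cyl(44,0,8),cyl(40,8,56),cyl(44,56,60),cyl(16,60,82)]),
"cat":("cream",[box(0,0,44,44,0,6),cyl(32,6,42),cyl(28,48,62),cyl(20,42,68)]),
"sideboard":("brown",[box(0,0,76,36,0,34),box(0,0,56,36,34,64)]),
"mblue":("blue",[box(0,0,104,50,6,6)]),"mblack":("black",[cyl(56,6,6)]),
"mcream":("cream",[box(0,0,56,56,6,6)]),"mbrown":("brown",[box(0,0,88,48,6,6)])}
def mask(im,cam,col):
    b,g,r=[im[:,:,i].astype(float) for i in range(3)]
    if col=="blue": m=b>r*1.1
    if col=="black": m=np.maximum(r,g)<(24 if cam=="top" else 72)
    if col=="brown": m=(g<.57*r)&(b<.4*r)&(r<110)
    if col=="cream": m=(b>.52*r)&(r>70)&(b<.81*r)
    return m.astype(np.uint8)
def proj(c,P):
    T=np.array(c["camera_from_world"]); q=P@T[:3,:3].T+T[:3,3]
    return np.c_[c["fx"]*q[:,0]/q[:,2]+c["cx"],c["fy"]*q[:,1]/q[:,2]+c["cy"]]
def unproj(c,u,v,z):
    T=np.array(c["camera_from_world"]);R=T[:3,:3];o=-R.T@T[:3,3]
    d=R.T@np.array([(u-c["cx"])/c["fx"],(v-c["cy"])/c["fy"],1]); return o+d*(z-o[2])/d[2]
def place(P,p,z=0):
    c,s=np.cos(p[2]),np.sin(p[2]); return P@np.array([[c,s,0],[-s,c,0],[0,0,1]])+[p[0],p[1],z]
def fit(cams,name,p0,z=0,win=32):
    col,parts=M[name]; D=[]
    for n,c in cams.items():
        im=c["color"][:,:,::-1]; u0,v0=np.round(proj(c,np.array([[p0[0],p0[1],.02]]))[0]).astype(int)-win
        m=mask(im,n,col)[v0:v0+2*win,u0:u0+2*win]
        m=cv2.morphologyEx(m,cv2.MORPH_CLOSE,np.ones((3,3),np.uint8))
        k,l,st,_=cv2.connectedComponentsWithStats(m); m=(l==1+st[1:,4].argmax()).astype(np.uint8)
        cs,_=cv2.findContours(m,cv2.RETR_EXTERNAL,cv2.CHAIN_APPROX_NONE); m=cv2.drawContours(m,cs,-1,1,-1)
        D.append((c,u0,v0,cv2.resize(m.astype(np.float32),None,fx=U,fy=U,interpolation=cv2.INTER_LINEAR)>.5))
    def cost(p):
        s=0
        for c,u0,v0,m in D:
            r=np.zeros(m.shape,np.uint8)
            for P in parts:
                q=(proj(c,place(P,p,z))-[u0,v0]+.5)*U-.5
                cv2.fillConvexPoly(r,np.round(cv2.convexHull(q.astype(np.float32))*16).astype(np.int32),1,shift=4)
            s+=1-(r.astype(bool)&m).sum()/max(1,(r.astype(bool)|m).sum())
        return s/len(D)
    best=None
    for dy in ([0] if col=="black" else [-.6,-.2,.2,.6]):
        x0=np.array([p0[0],p0[1],p0[2]+dy])
        r=minimize(cost,x0,method="Nelder-Mead",options=dict(initial_simplex=x0+np.array([[0,0,0],[.01,0,0],[0,.01,0],[0,0,.3]]),xatol=2e-5,fatol=1e-5))
        if best is None or r.fun<best.fun: best=r
    return best.x,best.fun
E
python3 - <<'E'
from bench import *
from fit import *
import pickle
cams={n:camera(n) for n in("top","side")}; pickle.dump(cams,open("c0.pkl","wb"))
S=dict(chaise=(380,321,.3),stove=(624,320,0),cat=(303,233,.6),sideboard=(402,220,.1),mblue=(493,207,1.1),mblack=(508,321,0),mcream=(607,208,.6),mbrown=(275,332,.5))
for k,(u,v,a) in S.items():
    p=unproj(cams["top"],u*.7,v*.7,.02 if k[0]!="m" else .006)
    for yaw in ([a] if k in("stove","mblack","cat","mcream") else [-a,a]):
      for cs in (["top"],["side"],["top","side"]):
        x,f=fit({n:cams[n] for n in cs},k,[p[0],p[1],yaw]); print(k,cs,x.round(4),round(f,3))
E
```

```text
chaise ['top'] [ 0.4471  0.1163 -0.3112] 0.079
chaise ['side'] [ 0.4509  0.1209 -0.565 ] 0.34
chaise ['top', 'side'] [ 0.4473  0.1162 -0.3152] 0.227
chaise ['top'] [ 0.4476  0.1164 -0.3119] 0.079
chaise ['side'] [ 0.4509  0.1212 -0.5528] 0.341
chaise ['top', 'side'] [ 0.4476  0.1164 -0.3107] 0.228
stove ['top'] [ 0.4424 -0.2879  0.0721] 0.095
stove ['side'] [ 0.4454 -0.2871  0.1878] 0.102
stove ['top', 'side'] [ 0.443  -0.2879  0.0808] 0.102
cat ['top'] [0.6159 0.2482 0.9738] 0.397
cat ['side'] [0.618  0.2499 0.9944] 0.1
cat ['top', 'side'] [ 0.6164  0.2485 -0.5918] 0.257
sideboard ['top'] [0.6313 0.0759 0.1437] 0.075
sideboard ['side'] [0.6955 0.1424 0.8239] 0.632
sideboard ['top', 'side'] [0.6314 0.0759 0.151 ] 0.431
sideboard ['top'] [0.6314 0.076  0.1455] 0.075
sideboard ['side'] [0.6952 0.1425 0.8211] 0.632
sideboard ['top', 'side'] [0.6309 0.0759 0.1512] 0.431
mblue ['top'] [ 0.6521 -0.0844 -2.1503] 0.04
mblue ['side'] [ 0.6538 -0.0842 -2.153 ] 0.035
mblue ['top', 'side'] [ 0.6532 -0.0845 -2.1526] 0.048
mblue ['top'] [ 0.6519 -0.0847  0.9888] 0.04
mblue ['side'] [ 0.6537 -0.0842  0.9883] 0.035
mblue ['top', 'side'] [ 0.6531 -0.0844  0.9896] 0.047
mblack ['top'] [ 0.4478 -0.0962  0.0655] 0.113
mblack ['side'] [ 0.4494 -0.095   0.0567] 0.099
mblack ['top', 'side'] [ 0.4483 -0.0957  0.1465] 0.108
mcream ['top'] [ 0.644  -0.2823  0.8446] 0.035
mcream ['side'] [ 0.6422 -0.298   0.8711] 0.532
mcream ['top', 'side'] [ 0.6439 -0.2823  0.8462] 0.291
mbrown ['top'] [0.4396 0.2943 0.5476] 0.076
mbrown ['side'] [0.4422 0.2977 0.5152] 0.243
mbrown ['top', 'side'] [0.4401 0.2945 0.5576] 0.163
mbrown ['top'] [0.4392 0.294  0.5473] 0.076
mbrown ['side'] [0.4428 0.2967 0.5715] 0.244
mbrown ['top', 'side'] [0.4401 0.2948 0.5478] 0.162
```

Run:
```python
from fit import *
import pickle
cams=pickle.load(open("c0.pkl","rb"))
F=dict(chaise=(.448,.1163,-.311),stove=(.443,-.2878,0),cat=(.617,.249,.98),sideboard=(.632,.076,.145),mblue=(.653,-.0844,.989),mblack=(.4485,-.0957,0),mcream=(.645,-.2822,.845),mbrown=(.4402,.2943,.548))
tiles=[]
for n in cams:
    for k,p in F.items():
        c=cams[n];s=5;w,h=20,15
        if k in("chaise","sideboard"): pass
        u,v=np.round(proj(c,np.array([[p[0],p[1],.025 if k[0]!='m' or k=='m' else 0.]]))[0]).astype(int)
        w=28;h=21;t=cv2.resize(c["color"][v-h:v+h,u-w:u+w,::-1],(200,150),interpolation=cv2.INTER_NEAREST);t=np.clip(t*1.7,0,255).astype(np.uint8)
        parts=M[k][1]
        if k=="chaise": parts=[box(0,0,92,38,0,38)]+parts[1:]
        for P in parts:
            q=(proj(c,place(P,p))-[u-w,v-h]+.5)*200/(2*w)
            cv2.polylines(t,[np.round(cv2.convexHull(q.astype(np.float32))).astype(np.int32)],True,(0,255,0))
        tiles.append(t)
cv2.imwrite("pics/ov0.png",np.vstack([np.hstack(tiles[i:i+4]) for i in range(0,16,4)]))
```

```text
(no output)
```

View pics/ov0.png

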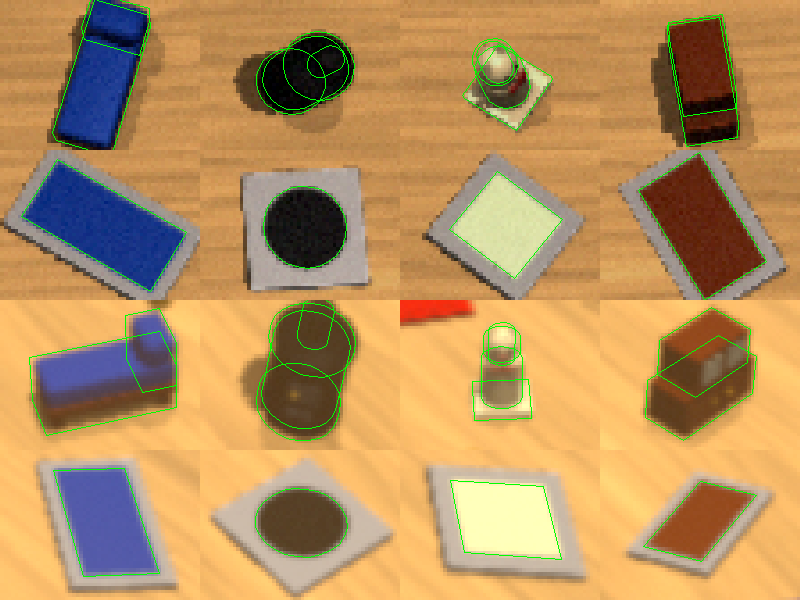

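```bash
cat > go.py <<'E'
# usage: go.py x y z yawdeg(tool y) -> increments from the present pose
import sys,numpy as np
from bench import *
from scipy.spatial.transform import Rotation as R
s=read_state(); Rc=R.from_quat(s["eef_rot"]); p=np.array(s["ee_pos"])
yd=np.degrees(np.arctan2(*Rc.as_matrix()[1::-1,1]))
print("t",round(s["time"],1),"pos",p.round(4),"yaw",yd.round(1),"w",round(s["width"],4),"gf",round(s["grip_force"],1),"F",np.round(s["ft_force"],1),"q",np.round(s["joint_positions"],2))
a=list(map(float,sys.argv[1:]))
for i in range(0,len(a),4):
    x,y,z,ps=a[i:i+4]
    if ps<-360+1: ps=yd
    c,si=np.cos(np.radians(ps)),np.sin(np.radians(ps))
    Rt=R.from_matrix(np.array([[-si,c,0],[c,si,0],[0,0,-1.]]))
    print(a[i:i+4],"->",(Rc.inv()*Rt).as_rotvec().round(4),(Rc.inv().apply(np.array([x,y,z])-p)).round(4))
E
python3 go.py .448 .1163 .2 72.2
```

```text
t 0.3 pos [0.2587 0.5688 0.2223] yaw 65.5 w 0.0865 gf 0.0 F [1.2 0.1 0.3] q [-1.17  0.33 -0.06  1.46  0.02  1.35 -0.09]
[0.448, 0.1163, 0.2, 72.2] -> [-0.0004  0.     -0.1161] [-0.3597 -0.3336  0.0224]
```

>>> {"api": "play_rows", "payload": {
  "increments": "0 0 -0.02 -0.045 -0.042 0.003 1; 0 0 -0.05 -0.08 -0.075 0.006 1; 0 0 -0.08 -0.115 -0.107 0.01 1; 0 0 -0.116 -0.15 -0.139 0.012 1; 0 0 -0.116 -0.185 -0.172 0.014 1; 0 0 -0.116 -0.22 -0.204 0.016 1; 0 0 -0.116 -0.255 -0.236 0.018 1; 0 0 -0.116 -0.29 -0.269 0.02 1"
}}

```text
time: 1.1
ee_pos: [0.4118, 0.2021, 0.2027]
eef_rot: [0.155, 0.988, 0.0, 0.0]
ft_force: [0.0, -0.3, 0.3]
width: 0.0871
grip_force: 0.0
```

```bash
python3 go.py .448 .1163 .15 72.2 .448 .1163 .011 72.2
```

```text
t 1.1 pos [0.4118 0.2021 0.2027] yaw 72.2 w 0.0871 gf 0.0 F [ 0.  -0.3  0.3] q [-0.75 -0.03  0.19  1.92  0.01  1.25  0.7 ]
[0.448, 0.1163, 0.15, 72.2] -> [ 0.0008  0.0003 -0.0002] [-0.0607 -0.0707  0.0527]
[0.448, 0.1163, 0.011, 72.2] -> [ 0.0008  0.0003 -0.0002] [-0.0606 -0.0708  0.1917]
```

>>> {"api": "play_rows", "payload": {
  "increments": "0 0 0 -0.03 -0.035 0.03 1; 0 0 0 -0.055 -0.065 0.05 1; 0 0 0 -0.0606 -0.0708 0.07 1; 0 0 0 -0.0606 -0.0708 0.1 1; 0 0 0 -0.0606 -0.0708 0.13 1; 0 0 0 -0.0606 -0.0708 0.155 1; 0 0 0 -0.0606 -0.0708 0.175 1; 0 0 0 -0.0606 -0.0708 0.191 1"
}}

```text
time: 1.9
ee_pos: [0.447, 0.118, 0.0104]
eef_rot: [0.155, 0.988, -0.0, -0.0]
ft_force: [0.2, -0.1, 0.2]
width: 0.087
grip_force: 0.0
```

>>> {"api": "play_rows", "payload": {
  "grip_force": 12,
  "increments": "0 0 0 0 0 0 1; 0 0 0 0 0 0 0.4; 0 0 0 0 0 0 0.35; 0 0 0 0 0 0 0.2; 0 0 0 0 0 0 0.2; 0 0 0 0 0 0 0.2; 0 0 0 0 0 0 0.2; 0 0 0 0 0 0 0.2"
}}

```text
time: 2.7
ee_pos: [0.4474, 0.118, 0.0116]
eef_rot: [0.155, 0.988, -0.0, -0.0]
ft_force: [-0.7, -0.9, 1.5]
width: 0.0386
grip_force: 0.7
```

```bash
python3 go.py .448 .1163 .13 72.2 .653 -.0844 .13 146.7 .653 -.0844 .13 -33.3
python3 - <<'E'
from bench import *
from fit import *
c=camera("top"); u,v=proj(c,np.array([[.448,.116,.03]]))[0].astype(int)
s=camera("side"); u2,v2=proj(s,np.array([[.448,.116,.03]]))[0].astype(int)
f=lambda c,u,v:cv2.resize(c["color"][v-50:v+50,u-50:u+50,::-1],(400,400))
cv2.imwrite("pics/g1.png",np.clip(1.6*np.hstack([f(c,u,v),f(s,u2,v2)]),0,255).astype(np.uint8))
E
```

```text
t 2.7 pos [0.4474 0.118  0.0116] yaw 72.2 w 0.0386 gf 0.7 F [-0.7 -0.9  1.5] q [-0.63  0.23  0.29  2.1  -0.09  0.82  0.98]
[0.448, 0.1163, 0.13, 72.2] -> [-0.0001 -0.0001 -0.0002] [-0.0011 -0.0014 -0.1184]
[0.653, -0.0844, 0.13, 146.7] -> [-0.0000e+00 -1.0000e-04 -1.3005e+00] [-0.2577 -0.1298 -0.1184]
[0.653, -0.0844, 0.13, -33.3] -> [-1.0000e-04  0.0000e+00  1.8411e+00] [-0.2577 -0.1298 -0.1184]
```

View pics/g1.png

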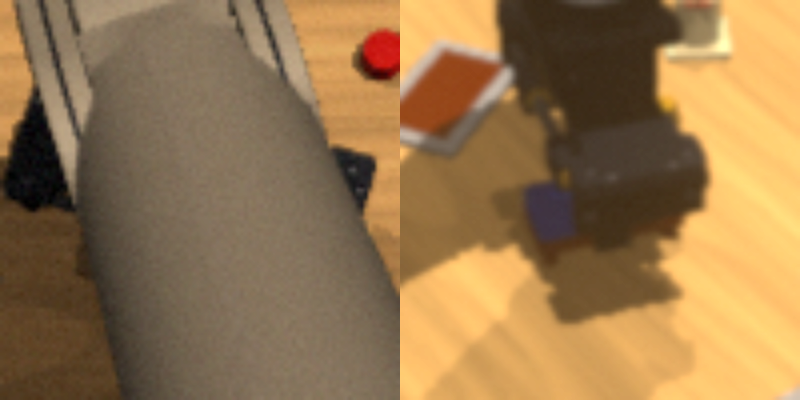

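>>> {"api": "play_rows", "payload": {
  "grip_force": 20,
  "increments": "0 0 0 0 0 0 0.2; 0 0 0 0 0 0 0.2; 0 0 0 0 0 -0.008 0.2; 0 0 0 0 0 -0.025 0.2; 0 0 0 0 0 -0.05 0.2; 0 0 0 0 0 -0.08 0.2; 0 0 0.1 0 0 -0.11 0.2; 0 0 0.22 0 0 -0.12 0.2"
}}

```text
time: 3.6
ee_pos: [0.4487, 0.1187, 0.1349]
eef_rot: [0.264, 0.964, 0.002, 0.002]
ft_force: [-0.4, -0.6, -1.6]
width: 0.038
grip_force: 20.0
```

```bash
python3 go.py .653 -.0844 .13 -33.3
```

```text
t 3.6 pos [0.4487 0.1187 0.1349] yaw 59.4 w 0.038 gf 20.0 F [-0.4 -0.6 -1.6] q [-0.66  0.04  0.31  2.   -0.01  1.1   0.69]
[0.653, -0.0844, 0.13, -33.3] -> [ 4.8000e-03 -1.4000e-03  1.6171e+00] [-0.2793 -0.0706  0.0053]
```

>>> {"api": "play_rows", "payload": {
  "increments": "0 0 0.13 -0.02 -0.005 0 0.2; 0 0 0.27 -0.05 -0.012 0 0.2; 0 0 0.41 -0.085 -0.022 0 0.2; 0 0 0.55 -0.12 -0.03 0 0.2; 0 0 0.69 -0.155 -0.039 0 0.2; 0 0 0.83 -0.19 -0.048 0 0.2; 0 0 0.97 -0.22 -0.056 0 0.2; 0 0 1.1 -0.25 -0.064 0 0.2"
}}

```text
time: 4.4
ee_pos: [0.6314, -0.0644, 0.1318]
eef_rot: [0.73, 0.684, 0.0, -0.0]
ft_force: [-1.1, 0.5, -0.9]
width: 0.038
grip_force: 20.0
```

```bash
python3 go.py .653 -.0844 .1 -33.3
```

```text
t 4.4 pos [ 0.6314 -0.0644  0.1318] yaw -3.7 w 0.038 gf 20.0 F [-1.1  0.5 -0.9] q [-0.4   0.46  0.57  1.57 -0.26  1.19  0.15]
[0.653, -0.0844, 0.1, -33.3] -> [ 0.000e+00 -3.000e-04  5.158e-01] [-0.0186  0.0228  0.0318]
```

>>> {"api": "play_rows", "payload": {
  "increments": "0 0 0.13 -0.008 0.01 0.005 0.2; 0 0 0.26 -0.014 0.018 0.015 0.2; 0 0 0.39 -0.018 0.0225 0.025 0.2; 0 0 0.5158 -0.018 0.0235 0.032 0.2; 0 0 0.5158 -0.018 0.0235 0.032 0.2; 0 0 0.5158 -0.018 0.0235 0.032 0.2"
}}

```text
time: 5.0
ee_pos: [0.653, -0.0826, 0.0998]
eef_rot: [0.878, 0.479, -0.0, -0.0]
ft_force: [0.1, -0.3, -1.4]
width: 0.0377
grip_force: 20.0
```

```bash
python3 go.py .6536 -.0836 .018 -33.3
```

```text
t 5.0 pos [ 0.653  -0.0826  0.0998] yaw -32.8 w 0.0377 gf 20.0 F [ 0.1 -0.3 -1.4] q [-0.41  0.56  0.65  1.54 -0.36  1.16 -0.26]
[0.6536, -0.0836, 0.018, -33.3] -> [-0.0002  0.      0.0096] [-0.0005  0.0011  0.0818]
```

>>> {"api": "play_rows", "payload": {
  "increments": "0 0 0.0096 -0.0005 0.001 0.02 0.2; 0 0 0.0096 -0.0005 0.001 0.045 0.2; 0 0 0.0096 -0.0005 0.001 0.062 0.2; 0 0 0.0096 -0.0005 0.001 0.072 0.2; 0 0 0.0096 -0.0005 0.001 0.076 0.2; 0 0 0.0096 -0.0005 0.001 0.079 0.2; 0 0 0.0096 -0.0005 0.001 0.0795 0.2; 0 0 0.0096 -0.0005 0.001 0.0795 0.2"
}}

```text
time: 5.8
ee_pos: [0.654, -0.0841, 0.0207]
eef_rot: [0.881, 0.473, 0.0, 0.0]
ft_force: [0.3, 0.7, -1.9]
width: 0.038
grip_force: 20.0
```

```bash
python3 go.py .6536 -.0836 .0174 -33.3
```

```text
t 5.8 pos [ 0.654  -0.0841  0.0207] yaw -33.5 w 0.038 gf 20.0 F [ 0.3  0.7 -1.9] q [-0.38  0.65  0.61  1.59 -0.42  1.03 -0.24]
[0.6536, -0.0836, 0.0174, -33.3] -> [ 0.0008 -0.0006 -0.004 ] [ 0.0002 -0.0006  0.0033]
```

Next I lower it by small steps until it makes contact.

>>> {"api": "play_rows", "payload": {
  "increments": "0 0 0 0 0 0.001 0.2; 0 0 0 0 0 0.0018 0.2; 0 0 0 0 0 0.0026 0.2; 0 0 0 0 0 0.003 0.2; 0 0 0 0 0 0.003 0.2"
}}

```text
time: 6.3
ee_pos: [0.6537, -0.084, 0.0177]
eef_rot: [0.881, 0.473, 0.0, -0.0]
ft_force: [-2.3, 1.0, 5.3]
width: 0.0377
grip_force: 20.0
```

>>> {"api": "play_rows", "payload": {
  "grip_force": 5,
  "increments": "0 0 0 0 0 0 0.3; 0 0 0 0 0 0 0.46; 0 0 0 0 0 0 0.6; 0 0 0 0 0 0 0.8; 0 0 0 0 0 0 0.9; 0 0 0 0 0 0 0.9; 0 0 0 0 0 -0.03 0.9; 0 0 0 0 0 -0.07 0.9"
}}

```text
time: 7.1
ee_pos: [0.652, -0.0837, 0.0858]
eef_rot: [0.881, 0.473, -0.002, -0.001]
ft_force: [1.4, 0.9, 0.3]
width: 0.076
grip_force: 0.0
```

```bash
python3 go.py .443 -.2878 .17 -33.3 .443 -.2878 .17 0 .443 -.2878 .17 -60
```

```text
t 7.1 pos [ 0.652  -0.0837  0.0858] yaw -33.5 w 0.076 gf 0.0 F [1.4 0.9 0.3] q [-0.41  0.58  0.65  1.55 -0.37  1.15 -0.27]
[0.443, -0.2878, 0.17, -33.3] -> [-0.0034  0.0024 -0.0042] [-0.2858 -0.0618 -0.0833]
[0.443, -0.2878, 0.17, 0.0] -> [-0.004   0.0013 -0.5854] [-0.2858 -0.0618 -0.0833]
[0.443, -0.2878, 0.17, -60.0] -> [-0.0028  0.0031  0.4618] [-0.2858 -0.0618 -0.0833]
```

>>> {"api": "play_rows", "payload": {
  "increments": "0 0 0 -0.01 -0.002 -0.05 1; 0 0 0 -0.04 -0.009 -0.08 1; 0 0 0 -0.08 -0.017 -0.085 1; 0 0 0 -0.12 -0.026 -0.085 1; 0 0 0 -0.16 -0.035 -0.085 1; 0 0 0 -0.2 -0.043 -0.085 1; 0 0 0 -0.24 -0.052 -0.085 1; 0 0 0 -0.28 -0.061 -0.085 1"
}}

```text
time: 7.9
ee_pos: [0.4466, -0.2846, 0.1721]
eef_rot: [0.881, 0.473, 0.0, -0.0]
ft_force: [0.7, -1.6, 0.5]
width: 0.0873
grip_force: 0.0
```

```bash
python3 go.py .443 -.2878 .021 -33.3
python3 - <<'E'
from bench import *
from fit import *
import pickle
cams={n:camera(n) for n in("top","side")}; pickle.dump(cams,open("c1.pkl","wb"))
p=(.6534,-.0844,.989)
T=[]
for n,c in cams.items():
    u,v=np.round(proj(c,np.array([[p[0],p[1],.02]]))[0]).astype(int)
    t=cv2.resize(c["color"][v-30:v+30,u-40:u+40,::-1],(400,300),interpolation=cv2.INTER_NEAREST);t=np.clip(t*1.6,0,255).astype(np.uint8); t2=t.copy()
    for P in [box(0,0,92,38,6,44),box(34,0,24,38,44,64),box(0,0,104,50,6,6)]:
        q=(proj(c,place(P,p))-[u-40,v-30]+.5)*5
        cv2.polylines(t2,[np.round(cv2.convexHull(q.astype(np.float32))).astype(np.int32)],True,(0,255,0))
    T.append(np.vstack([t,t2]))
cv2.imwrite("pics/p1.png",np.hstack(T))
E
```

```text
t 7.9 pos [ 0.4466 -0.2846  0.1721] yaw -33.5 w 0.0873 gf 0.0 F [ 0.7 -1.6  0.5] q [-0.26  0.19  0.84  1.82 -0.15  1.2   0.04]
[0.443, -0.2878, 0.021, -33.3] -> [ 0.0003 -0.0006 -0.0042] [-0.0047 -0.0013  0.1511]
```

View pics/p1.png

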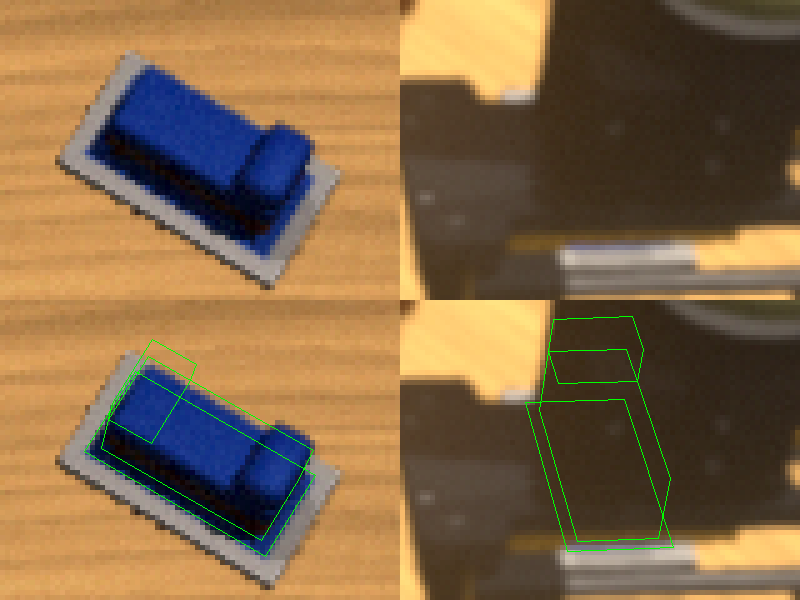

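>>> {"api": "play_rows", "payload": {
  "increments": "0 0 0 -0.0047 -0.0013 0.01 1; 0 0 0 -0.0047 -0.0013 0.04 1; 0 0 0 -0.0047 -0.0013 0.075 1; 0 0 0 -0.0047 -0.0013 0.11 1; 0 0 0 -0.0047 -0.0013 0.135 1; 0 0 0 -0.0047 -0.0013 0.148 1; 0 0 0 -0.0047 -0.0013 0.151 1; 0 0 0 -0.0047 -0.0013 0.151 1"
}}

```text
time: 8.8
ee_pos: [0.4447, -0.2868, 0.0212]
eef_rot: [0.881, 0.473, -0.0, 0.0]
ft_force: [0.1, -1.3, 1.1]
width: 0.0869
grip_force: 0.0
```

>>> {"api": "play_rows", "payload": {
  "grip_force": 15,
  "increments": "0 0 0 0 0 0 0.7; 0 0 0 0 0 0 0.52; 0 0 0 0 0 0 0.4; 0 0 0 0 0 0 0.3; 0 0 0 0 0 0 0.25; 0 0 0 0 0 0 0.25; 0 0 0 0 0 0 0.25; 0 0 0 0 0 0 0.25"
}}

```text
time: 9.6
ee_pos: [0.4446, -0.287, 0.0211]
eef_rot: [0.881, 0.473, 0.0, 0.0]
ft_force: [0.5, -0.1, 0.2]
width: 0.0426
grip_force: 15.0
```

```bash
python3 go.py .443 -.2878 .021 -33.3
python3 - <<'E'
from fit import *
import pickle
c=pickle.load(open("c1.pkl","rb"))["top"]
T=[]
for p in [(.6534,-.0844,.989),(.6534,-.0844,.989)]:
    u,v=np.round(proj(c,np.array([[p[0],p[1],.02]]))[0]).astype(int);w=26;h=39;s=400/(2*w)
    t=cv2.resize(c["color"][v-h:v+h,u-w:u+w,::-1],(400,600),interpolation=cv2.INTER_CUBIC);t=np.clip(t*2.2,0,255).astype(np.uint8)
    if len(T):
      for P,col in [(box(-0,0,92,38,44,44),(0,255,0)),(box(-34,0,24,38,64,64),(0,255,255)),(box(0,0,92,38,6,6),(0,0,255)),(box(0,0,104,50,6,6),(255,255,255))]:
        q=(proj(c,place(P,p))-[u-w,v-h]+.5)*s
        cv2.polylines(t,[np.round(cv2.convexHull(q.astype(np.float32))).astype(np.int32)],True,col)
    T.append(t)
cv2.imwrite("pics/p1b.png",np.hstack(T))
E
```

```text
t 9.6 pos [ 0.4446 -0.287   0.0211] yaw -33.5 w 0.0426 gf 15.0 F [ 0.5 -0.1  0.2] q [-0.15  0.42  0.75  1.95 -0.36  0.91  0.2 ]
[0.443, -0.2878, 0.021, -33.3] -> [ 0.0005 -0.0001 -0.0042] [-0.0015 -0.0009  0.0001]
```

View pics/p1b.png

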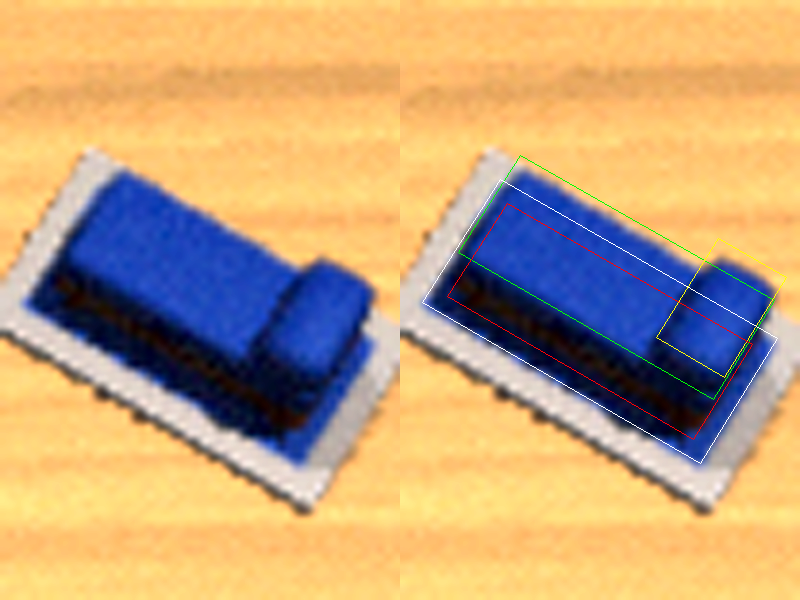

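>>> {"api": "play_rows", "payload": {
  "grip_force": 20,
  "increments": "0 0 0 0 0 0 0.25; 0 0 0 0 0 -0.005 0.25; 0 0 0 0 0 -0.02 0.25; 0 0 0 0 0 -0.04 0.25; 0 0 0 0 0 -0.06 0.25; 0 0 0 0 0 -0.06 0.25; 0 0 0 0 0 -0.06 0.25"
}}

```text
time: 10.3
ee_pos: [0.4445, -0.2866, 0.0813]
eef_rot: [0.881, 0.473, 0.001, 0.0]
ft_force: [0.2, -0.6, -2.6]
width: 0.0423
grip_force: 20.0
```

```bash
python3 go.py .4493 -.0944 .09 -33.5
python3 - <<'E'
from bench import *
from fit import *
cams={n:camera(n) for n in("top","side")}
s=read_state(); p=s["ee_pos"]; T=[]
for n,c in cams.items():
    u,v=np.round(proj(c,np.array([[p[0],p[1],p[2]+.02]]))[0]).astype(int);w=40;h=40;k=400/(2*w)
    t=cv2.resize(c["color"][v-h:v+h,u-w:u+w,::-1],(400,400),interpolation=cv2.INTER_CUBIC);t=np.clip(t*2.,0,255).astype(np.uint8)
    for P in M["stove"][1]:
        q=(proj(c,place(P,(p[0]-.0008,p[1]-.0013,0),p[2]-.0211))-[u-w,v-h]+.5)*k
        cv2.polylines(t,[np.round(cv2.convexHull(q.astype(np.float32))).astype(np.int32)],True,(0,255,0))
    T.append(t)
cv2.imwrite("pics/g2.png",np.hstack(T))
E
```

```text
t 10.3 pos [ 0.4445 -0.2866  0.0813] yaw -33.5 w 0.0423 gf 20.0 F [ 0.2 -0.6 -2.6] q [-0.2   0.32  0.81  1.91 -0.27  1.02  0.13]
[0.4493, -0.0944, 0.09, -33.5] -> [ 0.0007 -0.0008 -0.0004] [ 0.1629 -0.1022 -0.0086]
```

View pics/g2.png

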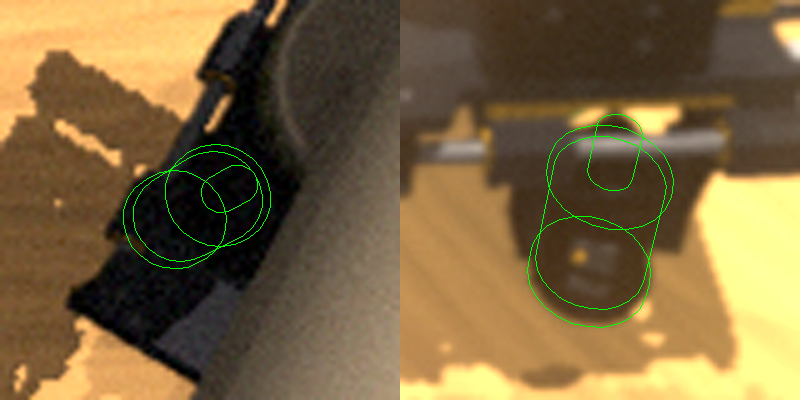

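>>> {"api": "play_rows", "payload": {
  "increments": "0 0 0 0.015 -0.009 -0.009 0.25; 0 0 0 0.04 -0.025 -0.01 0.25; 0 0 0 0.07 -0.044 -0.01 0.25; 0 0 0 0.1 -0.063 -0.01 0.25; 0 0 0 0.13 -0.082 -0.009 0.25; 0 0 0 0.153 -0.096 -0.009 0.25; 0 0 0 0.163 -0.102 -0.009 0.25; 0 0 0 0.163 -0.102 -0.009 0.25"
}}

```text
time: 11.2
ee_pos: [0.4489, -0.0928, 0.0893]
eef_rot: [0.88, 0.474, -0.0, -0.001]
ft_force: [0.3, -0.1, -1.4]
width: 0.0423
grip_force: 20.0
```

>>> {"api": "play_rows", "payload": {
  "increments": "0 0 0 0 0 0 0.25; 0 0 0 0 0 0.02 0.25; 0 0 0 0 0 0.04 0.25; 0 0 0 0 0 0.05 0.25; 0 0 0 0 0 0.055 0.25; 0 0 0 0 0 0.058 0.25; 0 0 0 0 0 0.059 0.25"
}}

```text
time: 11.9
ee_pos: [0.4496, -0.0949, 0.0312]
eef_rot: [0.881, 0.473, 0.0, 0.0]
ft_force: [0.1, 0.3, -2.3]
width: 0.0418
grip_force: 20.0
```

```bash
python3 go.py .4493 -.0944 .0271 -33.5
```

```text
t 11.9 pos [ 0.4496 -0.0949  0.0312] yaw -33.6 w 0.0418 gf 20.0 F [ 0.1  0.3 -2.3] q [-0.55  0.22  0.71  2.12 -0.19  0.87 -0.31]
[0.4493, -0.0944, 0.0271, -33.5] -> [ 0.0003 -0.0001 -0.0011] [ 0.0003 -0.0005  0.0041]
```

>>> {"api": "play_rows", "payload": {
  "increments": "0 0 0 0 0 0.0015 0.25; 0 0 0 0 0 0.0025 0.25; 0 0 0 0 0 0.0033 0.25; 0 0 0 0 0 0.004 0.25; 0 0 0 0 0 0.004 0.25"
}}

```text
time: 12.4
ee_pos: [0.4495, -0.0946, 0.0271]
eef_rot: [0.881, 0.473, 0.0, 0.0]
ft_force: [0.3, -0.2, 0.0]
width: 0.0423
grip_force: 20.0
```

>>> {"api": "play_rows", "payload": {
  "increments": "0 0 0 0 0 0.0004 0.25; 0 0 0 0 0 0.0007 0.25; 0 0 0 0 0 0.0007 0.25"
}}

```text
time: 12.7
ee_pos: [0.4499, -0.0946, 0.0269]
eef_rot: [0.881, 0.473, 0.0, 0.0]
ft_force: [-0.1, 0.0, 6.3]
width: 0.0422
grip_force: 20.0
```

>>> {"api": "play_rows", "payload": {
  "grip_force": 5,
  "increments": "0 0 0 0 0 0 0.35; 0 0 0 0 0 0 0.5; 0 0 0 0 0 0 0.65; 0 0 0 0 0 0 0.8; 0 0 0 0 0 0 1; 0 0 0 0 0 0 1; 0 0 0 0 0 -0.03 1; 0 0 0 0 0 -0.07 1"
}}

```text
time: 13.5
ee_pos: [0.4477, -0.0948, 0.0958]
eef_rot: [0.881, 0.473, -0.002, -0.0]
ft_force: [0.8, 0.6, 0.5]
width: 0.0822
grip_force: 0.0
```

```bash
python3 go.py .4493 -.0944 .2 -33.5 .617 .249 .2 -33.5 .617 .249 .15 10
```

```text
t 13.5 pos [ 0.4477 -0.0948  0.0958] yaw -33.6 w 0.0822 gf 0.0 F [0.8 0.6 0.5] q [-0.6   0.08  0.75  2.07 -0.06  1.02 -0.41]
[0.4493, -0.0944, 0.2, -33.5] -> [-0.0028  0.0035 -0.001 ] [ 0.0009  0.0008 -0.1042]
[0.617, 0.249, 0.2, -33.5] -> [-0.0028  0.0035 -0.001 ] [ 0.3797 -0.0492 -0.1054]
[0.617, 0.249, 0.15, 10.0] -> [-0.004   0.0022 -0.7602] [ 0.3799 -0.0491 -0.0554]
```

>>> {"api": "play_rows", "payload": {
  "increments": "0 0 0 0.005 0 -0.05 1; 0 0 0 0.04 -0.004 -0.085 1; 0 0 0 0.085 -0.01 -0.09 1; 0 0 0 0.13 -0.016 -0.09 1; 0 0 0 0.175 -0.022 -0.09 1; 0 0 0 0.22 -0.028 -0.09 1; 0 0 0 0.265 -0.034 -0.09 1; 0 0 0 0.31 -0.04 -0.09 1"
}}

```text
time: 14.3
ee_pos: [0.5877, 0.1878, 0.186]
eef_rot: [0.881, 0.473, -0.0, -0.0]
ft_force: [1.6, -0.5, 0.0]
width: 0.0874
grip_force: 0.0
```

```bash
python3 go.py .617 .249 .15 -33.9
```

```text
t 14.3 pos [0.5877 0.1878 0.186 ] yaw -33.5 w 0.0874 gf 0.0 F [ 1.6 -0.5  0. ] q [-0.82  0.37  0.56  1.56 -0.2   1.27 -0.82]
[0.617, 0.249, 0.15, -33.9] -> [-0.0005  0.0002  0.0067] [ 0.0672 -0.0094  0.036 ]
```

>>> {"api": "play_rows", "payload": {
  "increments": "0 0 0.007 0.03 -0.004 0.01 1; 0 0 0.007 0.06 -0.008 0.025 1; 0 0 0.007 0.0672 -0.0094 0.036 1; 0 0 0.007 0.0672 -0.0094 0.04 1; 0 0 0.007 0.0672 -0.0094 0.07 1; 0 0 0.007 0.0672 -0.0094 0.1 1; 0 0 0.007 0.0672 -0.0094 0.13 1; 0 0 0.007 0.0672 -0.0094 0.15 1"
}}

```text
time: 15.1
ee_pos: [0.6158, 0.2448, 0.0349]
eef_rot: [0.883, 0.469, -0.001, 0.0]
ft_force: [0.3, 0.5, -0.1]
width: 0.0873
grip_force: 0.0
```

```bash
python3 go.py .617 .249 .015 -33.9
```

```text
t 15.1 pos [0.6158 0.2448 0.0349] yaw -34.0 w 0.0873 gf 0.0 F [ 0.3  0.5 -0.1] q [-0.8   0.61  0.49  1.56 -0.31  1.05 -0.82]
[0.617, 0.249, 0.015, -33.9] -> [-0.0004  0.0017 -0.0025] [ 0.0042 -0.0013  0.0199]
```

>>> {"api": "play_rows", "payload": {
  "increments": "0 0 0 0 0 0 1; 0 0 0 0 0 0 1"
}}

```text
time: 15.3
ee_pos: [0.617, 0.2459, 0.0375]
eef_rot: [0.883, 0.469, 0.0, 0.0]
ft_force: [0.4, -0.3, -0.1]
width: 0.0873
grip_force: 0.0
```

```bash
python3 go.py .617 .249 .015 -33.9
```

```text
t 15.3 pos [0.617  0.2459 0.0375] yaw -34.0 w 0.0873 gf 0.0 F [ 0.4 -0.3 -0.1] q [-0.8   0.61  0.49  1.56 -0.31  1.05 -0.83]
[0.617, 0.249, 0.015, -33.9] -> [ 0.0006 -0.0003 -0.0021] [ 0.0026 -0.0017  0.0225]
```

>>> {"api": "play_rows", "payload": {
  "grip_force": 10,
  "increments": "0 0 0 0.0026 -0.0017 0.01 1; 0 0 0 0.0026 -0.0017 0.02 1; 0 0 0 0.0026 -0.0017 0.0225 0.8; 0 0 0 0.0026 -0.0017 0.0225 0.6; 0 0 0 0.0026 -0.0017 0.0225 0.45; 0 0 0 0.0026 -0.0017 0.0225 0.35; 0 0 0 0.0026 -0.0017 0.0225 0.25; 0 0 0 0.0026 -0.0017 0.0225 0.2"
}}

```text
time: 16.1
ee_pos: [0.6168, 0.2503, 0.0141]
eef_rot: [0.883, 0.47, 0.0, -0.0]
ft_force: [-0.8, 0.9, -0.4]
width: 0.0469
grip_force: 0.0
```

>>> {"api": "play_rows", "payload": {
  "grip_force": 12,
  "increments": "0 0 0 0 0 0 0.15; 0 0 0 0 0 0 0.15; 0 0 0 0 0 0 0.15; 0 0 0 0 0 0 0.15"
}}

```text
time: 16.5
ee_pos: [0.6167, 0.2501, 0.0139]
eef_rot: [0.883, 0.47, 0.0, -0.0]
ft_force: [0.5, -0.5, 0.4]
width: 0.0315
grip_force: 12.0
```

```bash
python3 go.py .617 .249 .015 -33.9 .645 -.2822 .15 -41.6
```

```text
t 16.5 pos [0.6167 0.2501 0.0139] yaw -33.9 w 0.0315 gf 12.0 F [ 0.5 -0.5  0.4] q [-0.8   0.64  0.48  1.57 -0.33  1.01 -0.82]
[0.617, 0.249, 0.015, -33.9] -> [ 0.0001 -0.0002 -0.0008] [-0.0008  0.0009 -0.0011]
[0.645, -0.2822, 0.15, -41.6] -> [ 1.000e-04 -2.000e-04  1.336e-01] [-0.4258  0.3207 -0.1361]
```

>>> {"api": "play_rows", "payload": {
  "grip_force": 15,
  "increments": "0 0 0 0 0 -0.005 0.15; 0 0 0 0 0 -0.025 0.15; 0 0 0 0 0 -0.06 0.15; 0 0 0 0 0 -0.1 0.15; 0 0 0.03 -0.015 0.011 -0.13 0.15; 0 0 0.06 -0.045 0.034 -0.136 0.15; 0 0 0.09 -0.075 0.056 -0.136 0.15; 0 0 0.13 -0.107 0.08 -0.136 0.15"
}}

```text
time: 17.3
ee_pos: [0.6232, 0.1159, 0.1506]
eef_rot: [0.911, 0.411, 0.001, -0.0]
ft_force: [0.9, 0.7, -0.7]
width: 0.0314
grip_force: 15.0
```

```bash
python3 go.py .645 -.2822 .15 -41.6
```

```text
t 17.3 pos [0.6232 0.1159 0.1506] yaw -41.4 w 0.0314 gf 15.0 F [ 0.9  0.7 -0.7] q [-0.71  0.44  0.6   1.56 -0.26  1.22 -0.79]
[0.645, -0.2822, 0.15, -41.6] -> [ 0.0001 -0.0011  0.0033] [-0.2841  0.2796  0.0003]
```

>>> {"api": "play_rows", "payload": {
  "increments": "0 0 0.0033 -0.03 0.03 0 0.15; 0 0 0.0033 -0.06 0.06 0 0.15; 0 0 0.0033 -0.09 0.09 0 0.15; 0 0 0.0033 -0.12 0.12 0 0.15; 0 0 0.0033 -0.15 0.15 0 0.15; 0 0 0.0033 -0.18 0.18 0 0.15; 0 0 0.0033 -0.21 0.208 0 0.15; 0 0 0.0033 -0.235 0.232 0 0.15"
}}

```text
time: 18.1
ee_pos: [0.6414, -0.2156, 0.1502]
eef_rot: [0.912, 0.409, -0.0, 0.0]
ft_force: [0.6, -0.2, 0.2]
width: 0.0314
grip_force: 15.0
```

>>> {"api": "play_rows", "payload": {
  "increments": "0 0 0 -0.02 0.02 0 0.15; 0 0 0 -0.038 0.037 0 0.15; 0 0 0 -0.047 0.046 0.01 0.15; 0 0 0 -0.049 0.0476 0.03 0.15; 0 0 0 -0.049 0.0476 0.055 0.15; 0 0 0 -0.049 0.0476 0.08 0.15; 0 0 0 -0.049 0.0476 0.1 0.15; 0 0 0 -0.049 0.0476 0.1 0.15"
}}

```text
time: 18.9
ee_pos: [0.6433, -0.2791, 0.046]
eef_rot: [0.912, 0.41, -0.002, -0.002]
ft_force: [0.2, 0.6, -0.7]
width: 0.0314
grip_force: 15.0
```

```bash
python3 go.py .645 -.2822 .0205 -41.6
```

```text
t 18.9 pos [ 0.6433 -0.2791  0.046 ] yaw -41.5 w 0.0314 gf 15.0 F [ 0.2  0.6 -0.7] q [-0.07  0.71  0.62  1.44 -0.43  1.14 -0.11]
[0.645, -0.2822, 0.0205, -41.6] -> [-0.0056  0.0015  0.0012] [-0.0012  0.0034  0.0255]
```

>>> {"api": "play_rows", "payload": {
  "increments": "0 0 0 0 0 0.01 0.15; 0 0 0 0 0 0.01 0.15; 0 0 0 0 0 0.01 0.15"
}}

```text
time: 19.2
ee_pos: [0.6454, -0.2813, 0.0405]
eef_rot: [0.912, 0.41, 0.0, 0.0]
ft_force: [-0.0, -0.0, 0.2]
width: 0.0316
grip_force: 15.0
```

```bash
python3 go.py .6455 -.2817 .020 -41.6
```

```text
t 19.2 pos [ 0.6454 -0.2813  0.0405] yaw -41.6 w 0.0316 gf 15.0 F [-0.  -0.   0.2] q [-0.06  0.72  0.61  1.44 -0.43  1.12 -0.1 ]
[0.6455, -0.2817, 0.02, -41.6] -> [ 0.0007 -0.0004  0.0005] [-0.0003  0.0004  0.0205]
```

>>> {"api": "play_rows", "payload": {
  "increments": "0 0 0 0 0.0003 0.008 0.15; 0 0 0 0 0.0003 0.014 0.15; 0 0 0 0 0.0003 0.018 0.15; 0 0 0 0 0.0003 0.0195 0.15; 0 0 0 0 0.0003 0.0205 0.15; 0 0 0 0 0.0003 0.0205 0.15; 0 0 0 0 0.0003 0.0205 0.15"
}}

```text
time: 19.9
ee_pos: [0.6452, -0.2814, 0.0199]
eef_rot: [0.912, 0.41, 0.0, -0.0]
ft_force: [-3.3, 1.9, 5.1]
width: 0.0314
grip_force: 15.0
```

>>> {"api": "play_rows", "payload": {
  "grip_force": 4,
  "increments": "0 0 0 0 0 0 0.33; 0 0 0 0 0 0 0.4; 0 0 0 0 0 0 0.55; 0 0 0 0 0 0 0.75; 0 0 0 0 0 0 1; 0 0 0 0 0 0 1; 0 0 0 0 0 -0.03 1; 0 0 0 0 0 -0.07 1"
}}

```text
time: 20.7
ee_pos: [0.6439, -0.2807, 0.0879]
eef_rot: [0.912, 0.41, -0.002, -0.001]
ft_force: [1.2, -0.7, -0.2]
width: 0.0746
grip_force: 0.0
```

```bash
python3 go.py .6455 -.2817 .19 -41.6 .632 .076 .19 -81.7
```

```text
t 20.7 pos [ 0.6439 -0.2807  0.0879] yaw -41.6 w 0.0746 gf 0.0 F [ 1.2 -0.7 -0.2] q [-0.07  0.67  0.64  1.4  -0.41  1.2  -0.12]
[0.6455, -0.2817, 0.19, -41.6] -> [-0.004   0.0017  0.0003] [ 1.000e-04  1.500e-03 -1.021e-01]
[0.632, 0.076, 0.19, -81.7] -> [-0.0032  0.003   0.7002] [ 0.2587 -0.246  -0.1016]
```

>>> {"api": "play_rows", "payload": {
  "increments": "0 0 0 0 0 -0.045 1; 0 0 0.05 0.015 -0.014 -0.09 1; 0 0 0.15 0.045 -0.043 -0.102 1; 0 0 0.25 0.075 -0.071 -0.102 1; 0 0 0.35 0.107 -0.102 -0.102 1; 0 0 0.45 0.139 -0.132 -0.102 1; 0 0 0.55 0.171 -0.163 -0.102 1; 0 0 0.65 0.2 -0.19 -0.102 1"
}}

```text
time: 21.5
ee_pos: [0.6355, -0.0032, 0.1914]
eef_rot: [0.995, 0.096, 0.0, -0.0]
ft_force: [0.4, 1.5, -1.2]
width: 0.0872
grip_force: 0.0
```

>>> {"api": "play_rows", "payload": {
  "increments": "0 0 0 0 0 0 1; 0 0 0 0 0 0 1"
}}

```text
time: 21.7
ee_pos: [0.6359, -0.0046, 0.1913]
eef_rot: [0.995, 0.099, -0.0, 0.0]
ft_force: [-0.8, -0.6, 0.4]
width: 0.0869
grip_force: 0.0
```

```bash
python3 go.py .632 .076 .1 -81.7 .632 .076 .026 -81.7
```

```text
t 21.7 pos [ 0.6359 -0.0046  0.1913] yaw -78.6 w 0.0869 gf 0.0 F [-0.8 -0.6  0.4] q [-0.65  0.46  0.79  1.51 -0.33  1.31 -1.19]
[0.632, 0.076, 0.1, -81.7] -> [0.     0.0001 0.0533] [ 0.0121 -0.0797  0.0913]
[0.632, 0.076, 0.026, -81.7] -> [0.     0.0001 0.0533] [ 0.0121 -0.0797  0.1653]
```

>>> {"api": "play_rows", "payload": {
  "increments": "0 0 0.0533 0.004 -0.03 0.01 1; 0 0 0.0533 0.009 -0.06 0.03 1; 0 0 0.0533 0.012 -0.077 0.05 1; 0 0 0.0533 0.0121 -0.0797 0.07 1; 0 0 0.0533 0.0121 -0.0797 0.09 1; 0 0 0.0533 0.0121 -0.0797 0.1 1; 0 0 0.0533 0.0121 -0.0797 0.1 1; 0 0 0.0533 0.0121 -0.0797 0.1 1"
}}

```text
time: 22.5
ee_pos: [0.6328, 0.0737, 0.0922]
eef_rot: [0.998, 0.07, 0.0, 0.0]
ft_force: [-0.9, -1.2, 0.3]
width: 0.0873
grip_force: 0.0
```

```bash
python3 go.py .632 .076 .026 -81.7
```

```text
t 22.5 pos [0.6328 0.0737 0.0922] yaw -81.9 w 0.0873 gf 0.0 F [-0.9 -1.2  0.3] q [-0.73  0.55  0.74  1.61 -0.4   1.14 -1.33]
[0.632, 0.076, 0.026, -81.7] -> [ 0.0002 -0.0009 -0.0042] [-0.0005 -0.0024  0.0662]
```

>>> {"api": "play_rows", "payload": {
  "increments": "0 0 -0.003 -0.0005 -0.002 0.01 1; 0 0 -0.003 -0.0005 -0.002 0.03 1; 0 0 -0.003 -0.0005 -0.002 0.05 1; 0 0 -0.003 -0.0005 -0.002 0.062 1; 0 0 -0.003 -0.0005 -0.002 0.0662 1; 0 0 -0.003 -0.0005 -0.002 0.0662 0.8; 0 0 -0.003 -0.0005 -0.002 0.0662 0.6; 0 0 -0.003 -0.0005 -0.002 0.0662 0.5"
}}

```text
time: 23.3
ee_pos: [0.6321, 0.0768, 0.0261]
eef_rot: [0.997, 0.072, 0.001, -0.0]
ft_force: [0.1, 0.5, -0.9]
width: 0.0705
grip_force: 0.0
```

>>> {"api": "play_rows", "payload": {
  "grip_force": 12,
  "increments": "0 0 0 0 0 0 0.4; 0 0 0 0 0 0 0.3; 0 0 0 0 0 0 0.25; 0 0 0 0 0 0 0.2; 0 0 0 0 0 0 0.2; 0 0 0 0 0 0 0.2; 0 0 0 0 0 0 0.2; 0 0 0 0 0 0 0.2"
}}

```text
time: 24.1
ee_pos: [0.6315, 0.0766, 0.0252]
eef_rot: [0.997, 0.072, 0.0, 0.0]
ft_force: [-1.1, -1.2, 1.5]
width: 0.0356
grip_force: 12.0
```

```bash
python3 go.py .632 .076 .13 -81.7 .4402 .2943 .13 -58.6
```

```text
t 24.1 pos [0.6315 0.0766 0.0252] yaw -81.7 w 0.0356 gf 12.0 F [-1.1 -1.2  1.5] q [-0.71  0.62  0.69  1.66 -0.45  1.03 -1.29]
[0.632, 0.076, 0.13, -81.7] -> [ 0.0001 -0.0001 -0.0001] [ 0.0004  0.0007 -0.1048]
[0.4402, 0.2943, 0.13, -58.6] -> [ 1.000e-04 -1.000e-04 -4.033e-01] [-0.1579 -0.243  -0.1048]
```

>>> {"api": "play_rows", "payload": {
  "grip_force": 20,
  "increments": "0 0 0 0 0 0 0.2; 0 0 0 0 0 -0.01 0.2; 0 0 0 0 0 -0.04 0.2; 0 0 0 0 0 -0.08 0.2; 0 0 -0.08 -0.015 -0.023 -0.1 0.2; 0 0 -0.16 -0.035 -0.054 -0.105 0.2; 0 0 -0.24 -0.055 -0.085 -0.105 0.2; 0 0 -0.32 -0.075 -0.115 -0.105 0.2"
}}

```text
time: 24.9
ee_pos: [0.5397, 0.181, 0.1309]
eef_rot: [0.973, 0.232, 0.0, -0.0]
ft_force: [0.3, 0.2, -0.8]
width: 0.0361
grip_force: 20.0
```

```bash
python3 go.py .4402 .2943 .13 -58.6
```

```text
t 24.9 pos [0.5397 0.181  0.1309] yaw -63.2 w 0.0361 gf 20.0 F [ 0.3  0.2 -0.8] q [-0.99  0.33  0.7   1.76 -0.23  1.14 -1.32]
[0.4402, 0.2943, 0.13, -58.6] -> [-0.0006 -0.001  -0.0798] [-0.0377 -0.146   0.001 ]
```

>>> {"api": "play_rows", "payload": {
  "increments": "0 0 -0.04 -0.009 -0.035 0 0.2; 0 0 -0.08 -0.018 -0.07 0 0.2; 0 0 -0.08 -0.027 -0.105 0 0.2; 0 0 -0.08 -0.034 -0.132 0 0.2; 0 0 -0.08 -0.0377 -0.146 0.01 0.2; 0 0 -0.08 -0.0377 -0.146 0.04 0.2; 0 0 -0.08 -0.0377 -0.146 0.06 0.2; 0 0 -0.08 -0.0377 -0.146 0.07 0.2"
}}

```text
time: 25.7
ee_pos: [0.4411, 0.292, 0.0582]
eef_rot: [0.963, 0.269, -0.001, 0.001]
ft_force: [-0.2, 0.6, -0.4]
width: 0.0359
grip_force: 20.0
```

>>> {"api": "play_rows", "payload": {
  "increments": "0 0 0 0 0 0 0.2; 0 0 0 0 0 0 0.2; 0 0 0 0 0 0 0.2"
}}

```text
time: 26.0
ee_pos: [0.4423, 0.2935, 0.0612]
eef_rot: [0.963, 0.269, 0.001, -0.0]
ft_force: [-0.3, 0.5, -1.2]
width: 0.0359
grip_force: 20.0
```

```bash
python3 go.py .4402 .2943 .0312 -58.6
```

```text
t 26.0 pos [0.4423 0.2935 0.0612] yaw -58.8 w 0.0359 gf 20.0 F [-0.3  0.5 -1.2] q [-1.2   0.32  0.61  1.92 -0.22  0.97 -1.52]
[0.4402, 0.2943, 0.0312, -58.6] -> [-0.0004 -0.0017 -0.0037] [-0.0015 -0.0017  0.03  ]
```

>>> {"api": "play_rows", "payload": {
  "increments": "0 0 -0.003 -0.0015 -0.0017 0.01 0.2; 0 0 -0.003 -0.0015 -0.0017 0.019 0.2; 0 0 -0.003 -0.0015 -0.0017 0.025 0.2; 0 0 -0.003 -0.0015 -0.0017 0.028 0.2; 0 0 -0.003 -0.0015 -0.0017 0.0295 0.2; 0 0 -0.003 -0.0015 -0.0017 0.0302 0.2; 0 0 -0.003 -0.0015 -0.0017 0.0302 0.2; 0 0 -0.003 -0.0015 -0.0017 0.0302 0.2"
}}

```text
time: 26.8
ee_pos: [0.439, 0.2937, 0.031]
eef_rot: [0.963, 0.27, -0.001, -0.0]
ft_force: [-8.7, -7.0, 20.9]
width: 0.0359
grip_force: 20.0
```

>>> {"api": "play_rows", "payload": {
  "increments": "0 0 0 0 0 -0.0005 0.2; 0 0 0 0 0 -0.0009 0.2; 0 0 0 0 0 -0.0009 0.2"
}}

```text
time: 27.1
ee_pos: [0.4394, 0.2939, 0.031]
eef_rot: [0.963, 0.27, -0.0, -0.0]
ft_force: [-2.4, -2.2, 5.5]
width: 0.036
grip_force: 20.0
```

>>> {"api": "play_rows", "payload": {
  "grip_force": 5,
  "increments": "0 0 0 0 0 0 0.38; 0 0 0 0 0 0 0.46; 0 0 0 0 0 0 0.6; 0 0 0 0 0 0 0.8; 0 0 0 0 0 0 1; 0 0 0 0 0 0 1; 0 0 0 0 0 -0.03 1; 0 0 0 0 0 -0.07 1"
}}

```text
time: 27.9
ee_pos: [0.4383, 0.293, 0.1002]
eef_rot: [0.963, 0.27, -0.002, 0.001]
ft_force: [0.2, 0.9, 1.6]
width: 0.0801
grip_force: 0.0
```

```bash
python3 go.py .4402 .2943 .2 -58.6 .3 .5 .25 -58.6
```

```text
t 27.9 pos [0.4383 0.293  0.1002] yaw -58.6 w 0.0801 gf 0.0 F [0.2 0.9 1.6] q [-1.23  0.25  0.63  1.89 -0.17  1.05 -1.55]
[0.4402, 0.2943, 0.2, -58.6] -> [ 0.0015  0.0037 -0.0003] [ 0.002   0.     -0.0999]
[0.3, 0.5, 0.25, -58.6] -> [ 0.0015  0.0037 -0.0003] [-0.0108 -0.2485 -0.1502]
```

>>> {"api": "play_rows", "payload": {
  "increments": "0 0 0 0 0 -0.05 1; 0 0 0 0 -0.02 -0.1 1; 0 0 0 -0.002 -0.06 -0.14 1; 0 0 0 -0.004 -0.1 -0.15 1; 0 0 0 -0.006 -0.14 -0.15 1; 0 0 0 -0.008 -0.18 -0.15 1; 0 0 0 -0.01 -0.22 -0.15 1; 0 0 0 -0.011 -0.26 -0.15 1"
}}

```text
time: 28.7
ee_pos: [0.2934, 0.5114, 0.2509]
eef_rot: [0.963, 0.271, -0.0, -0.0]
ft_force: [0.5, 1.0, -0.4]
width: 0.0869
grip_force: 0.0
```

>>> {"api": "play_rows", "payload": {
  "increments": "0 0 0 0 -0.03 0 1; 0 0 0 0 -0.06 0 1; 0 0 0 0 -0.06 0 1; 0 0 0 0 -0.06 0 1"
}}

```text
time: 29.1
ee_pos: [0.2631, 0.5615, 0.2504]
eef_rot: [0.963, 0.271, -0.0, 0.001]
ft_force: [0.5, -0.7, -0.1]
width: 0.0872
grip_force: 0.0
```

Run:
```python
from bench import *
from fit import *
import pickle
cams={n:camera(n) for n in("top","side")}; pickle.dump(cams,open("c2.pkl","wb"))
F=dict(chaise=(.653,-.0844,.989+np.pi),stove=(.4485,-.0957,0),cat=(.645,-.2822,.845),sideboard=(.4402,.2943,.548))
Mt=dict(chaise="mblue",stove="mblack",cat="mcream",sideboard="mbrown");T=[]
for n,c in cams.items():
  for k,p in F.items():
    u,v=np.round(proj(c,np.array([[p[0],p[1],.03]]))[0]).astype(int);w=25;h=37;s=4
    t=cv2.resize(c["color"][v-h:v+h,u-w:u+w,::-1],None,fx=4,fy=4,interpolation=cv2.INTER_CUBIC);t=np.clip(t*(2.5 if n=="top" else 1.6),0,255).astype(np.uint8)
    B={"chaise":[box(0,0,92,38,6,6),box(0,0,92,38,44,44),box(34,0,24,38,64,64)]}.get(k)
    B=B or [P+[0,0,.006] for P in M[k][1]]
    for P,col in [(b,(0,255,0)) for b in B]+[(M[Mt[k]][1][0],(255,255,255))]:
        q=(proj(c,place(P,p))-[u-w,v-h]+.5)*s
        cv2.polylines(t,[np.round(cv2.convexHull(q.astype(np.float32))).astype(np.int32)],True,col)
    T.append(t)
    if k in("stove","sideboard"): print(n,k,[np.round(a,4) for a in fit({n:c},k,p,.006)])
    if k=="stove": pass
cv2.imwrite("pics/fin.png",np.vstack([np.hstack(T[:4]),np.hstack(T[4:])]))
cv2.imwrite("pics/fintop.png",cv2.resize(np.clip(cams["top"]["color"][60:330,130:490,::-1]*1.8,0,255).astype(np.uint8),(800,600),interpolation=cv2.INTER_CUBIC))
```

```text
top stove [array([ 0.4439, -0.0935,  0.1736]), np.float64(0.1604)]
top sideboard [array([0.4382, 0.291 , 0.4471]), np.float64(0.1302)]
side stove [array([ 0.446 , -0.0992,  0.3917]), np.float64(0.1351)]
side sideboard [array([0.4858, 0.3814, 1.0862]), np.float64(0.6225)]
```

View pics/fin.png

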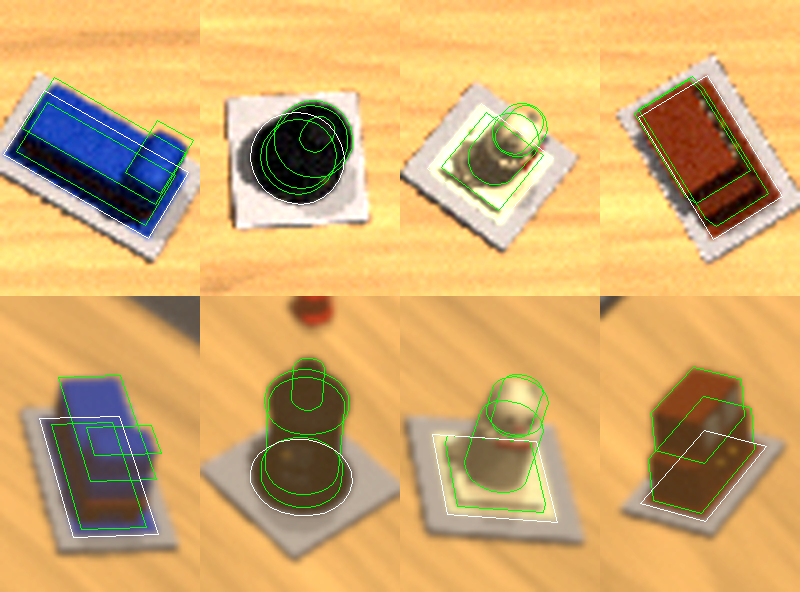

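View pics/fintop.png

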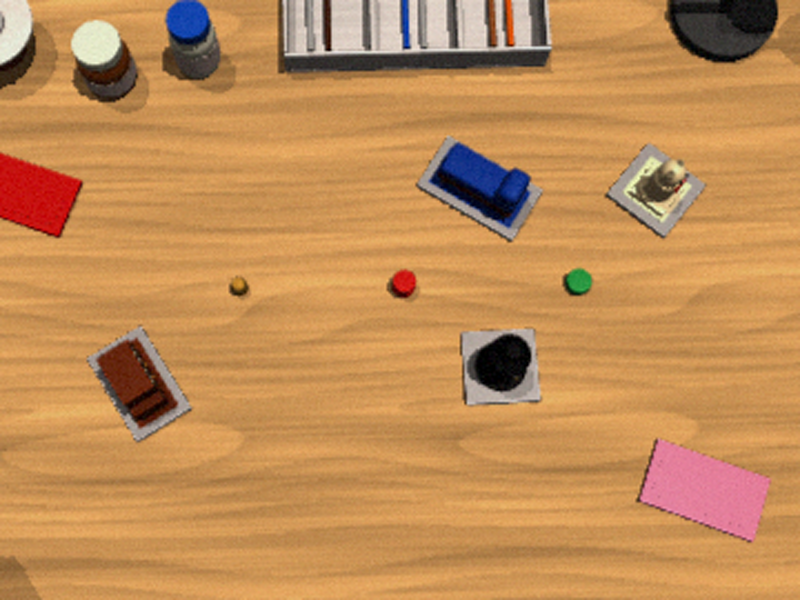

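Run:
```python
from fit import *
import pickle
cams=pickle.load(open("c2.pkl","rb"))
L=[("top","cat",(.645,-.2822,.845),44,44),("side","cat",(.645,-.2822,.845),44,44),("top","sideboard",(.4402,.2943,.548),76,36),("side","sideboard",(.4402,.2943,.548),76,36),("side","chaise",(.653,-.0844,.989),92,38),("side","stove",(.4485,-.0957,0),0,0)]
T=[]
for n,k,p,lx,ly in L:
    c=cams[n];w=20;h=22;s=13.3/2
    u,v=np.round(proj(c,np.array([[p[0],p[1],.015]]))[0]).astype(int)
    t=cv2.resize(c["color"][v-h:v+h,u-w:u+w,::-1],(266,293),interpolation=cv2.INTER_CUBIC);t=np.clip(t*(2 if n=="top" else 1.4),0,255).astype(np.uint8)
    P=box(0,0,lx,ly,6,6) if lx else cyl(44,6,6)
    q=(proj(c,place(P,p))-[u-w,v-h]+.5)*s
    cv2.polylines(t,[np.round(cv2.convexHull(q.astype(np.float32))).astype(np.int32)],True,(0,255,0))
    T.append(t)
cv2.imwrite("pics/fin2.png",np.vstack([np.hstack(T[:3]),np.hstack(T[3:])]))
```

```text
(no output)
```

View pics/fin2.png

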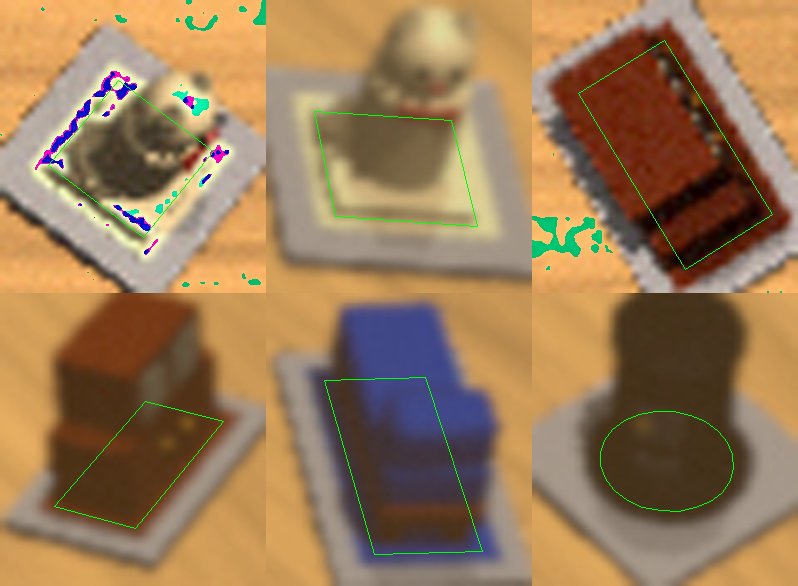

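The last crop shows all four standing upright on the right mounts. The visible base edges lie on the centred outlines to within a pixel or so.

```bash
python3 -c "
from bench import *
print(close_job())"
```

```text
the job is handed in; nothing more can be done
None
```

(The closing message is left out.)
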